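# Fit the return spring on the bench cutter

### The arm

A 7-joint arm with a two-finger parallel gripper is mounted at the origin on the work surface. World frame = base frame: x ahead of the robot, y to its left, z up, the work surface at z = 0. Lengths are in m, angles in rad, forces in N, time in s.
With the tool pointing down it reaches from about 0.4 to 0.875 m from the base axis. Payload 6.5 kg.
Tool frame: the origin (TCP) lies at the very end of the fingers, on their centre line; the grasp point (between the pads) lies pinch_z behind it (pinch_z is the distance from the TCP to the grasp point, in m); z points along the fingers, y is the direction in which the jaws open and shut (so a half turn about z gives the same grasp; the last joint's range is limited). The gripper opens to 88 mm and grips with 3 to 60 N. Pads are 18 mm wide; open, the fingers measure 123 mm over their backs; the gripper's body (75 mm by 187 mm) begins 45 mm behind the grasp point.
Start: joints at [1.182, 0.536, -0.004, 1.538, 0.003, 1.067, -0.071], TCP at [0.206, -0.616, 0.239] pointing down, gripper open.
Joint ranges: [-2.7, 2.7], [-0.37, 2.16], [-1.27, 1.26], [0.24, 2.4], [-1.31, 4.45], [0.19, 1.91], [-2.76, 2.76]. Speed limits (rad/s): [2.39, 2.39, 3.14, 3.14, 3.14, 3.14, 3.14].

### API

Orientations are given as a unit quaternion [w, x, y, z].
In Python, from cell import * gives the robot as it stands.
- The arm moves only by the shell command python3 -m jog 'ROWS' [FORCE]. ROWS is text: rows parted by semicolons, each of 7 numbers parted by spaces: the opening, from 0 (shut) to 1 (fully open), then the shift along the tool's x, y, z in mm, then the turn, a rotation vector about the tool's x, y, z in rad. A call has 1 to 8 rows; each row shifts and turns the commanded pose from where the row before left it, along the tool's axes as they then stand; what a row does not reach is not made up. A row lasts 1/10 s, in which the tool goes at most 50 mm and 8.59 degrees, less where a joint would pass 70% of its speed; a pose out of reach is approached as far as the arm can. A call is refused whole if a number of a shift passes 50 or a number of a turn 0.15, either way. A call with a gripper value outside its range is refused whole. The fingers move at their own pace and stop on an object; FORCE is the grip in N (left out, the last holds). Time passes only in rows, so rows that do not move let the fingers close. It gives the time, the measured TCP pose, the force and the opening at its end, in the units of the state.
- get_obs(): the state, without advancing time (a new reading comes with each control period).
- capture(name): name is "scene" or "top" or "wrist"; returns a dict with "image" (384x512x3 uint8, red, green, blue), "mtx" (3x3 intrinsics, pixels), "extrinsics" (4x4, takes a point from camera to world coordinates). Camera axes: x right, y up, looking along -z (the intrinsics and any distortion apply to the point x, -y, -z); pixel columns grow to the right and rows downward; lengths in m; the calibration is good to about 2 mm. The wrist camera is an equidistant fisheye: a pixel r from the principal point sees the ray r / f radians off the axis. A picture is of the moment at which its call begins. There is no depth.
- finish_job(): hands the job in, once; it reports no verdict.
The state is a dict: "time_s": time; "joint_positions": joint angles; "dq": joint speeds; "joint_torque": joint torques, N m; "ee_pos": TCP position; "tool_rot": TCP orientation; "contact_force": force on the tool from outside, world axes, zero at the start; "ft_torque": the same for the moment, N m; "finger_gap": finger opening in m.
Only numpy, scipy, OpenCV 4.12 (cv2) and the standard library are available. Lean on these libraries where they do the work, as an engineer would, in place of code of your own. Each camera call takes 0.05 s, during which the arm holds its last target. There are 200 camera calls.

### The job

Fit the return spring to the bench cutter. Pick up the longer of the two loose tension springs, holding it by the upright block beside its eye; first hook its down-turned end into the square hole of the cutter's base, then stretch it and put its eye down over the far post, all the way onto the pad. Let go, leaving the spring stretched and level between hole and post.

Things in the scene. Friction and masses are not known exactly. Their poses are not given: they have to be found in the camera images.
- return_spring: Longer of two steel springs, standing on eye and hook tip. Origin: eye centre, underside; +x from eye to hook, +z up. Eye: flat ring 40 mm outside, 28 inside, 7 thick. Grip block beside it: 16 mm wide across, x = 18 to 44 mm, z = 0 to 50 mm. Then coils, 21 mm thick, axis at z = 40 mm. Stretches only along x, up to 60 mm: 2 N to start, plus 0.12 N per mm. About 0.17 kg. The other spring is 92 mm long.
- hook_tip (a point): Lowest point of the long spring's hook: a round pin 9 mm thick, bent straight down 35 mm from a rod, its tip level with the eye's underside. 140 mm from the eye's centre (along the spring's +x) when the spring is not stretched. Axes as the spring's.
- anchor_hole (a point): Centre of the mouth of a square hole, 24 mm wide, 28 mm deep with a closed bottom, in the flat top (68 mm above the bench) of the grey block, 54 by 58 mm, at one end of the cutter's fixed base. +x points from the far post to the hole, along the base; +z up.
- far_post (a point): Centre of the far post's top, 52 mm above the bench: upright pin 12 mm thick, standing 12 mm out of a flat grey pad (44 mm wide, reaching 24 mm beyond the post and 56 mm towards the hole). It is 176 mm from the hole's centre. A lower post between them, top 32 mm above the bench, is not used. The cutter's lever leaves the pad sideways, below its top. Axes as the hole's.
Not all that is in view belongs to the job. What is shaped like the return_spring but red or turquoise is not meant.

How it is judged:
On the way, in this order (a step that is already met when the one before it is completed fails the run):
1. the hook is in the hole while the eye is not yet on the far post (z of hook_tip in the frame of anchor_hole below -0.006 m and horizontal distance between hook_tip and anchor_hole below 0.018 m and not (z of return_spring in the frame of far_post below -0.006 m and horizontal distance between return_spring and far_post below 0.016 m)), for 0.1 s.
2. the spring is stretched and its eye is down over the far post, the hook still in the hole (z of hook_tip in the frame of anchor_hole below -0.006 m and horizontal distance between hook_tip and anchor_hole below 0.018 m and z of return_spring in the frame of far_post below -0.006 m and horizontal distance between return_spring and far_post below 0.016 m), for 0.1 s.
At the end, for the whole second after the job is handed in: The hook's tip is more than 15 mm below the hole's mouth and within 18 mm of its centre line, the eye's underside is more than 6 mm below the top of the far post with its centre within 16 mm of the post's axis, the spring is within 10 degrees of level and at rest (z of hook_tip in the frame of anchor_hole below -0.015 m and horizontal distance between hook_tip and anchor_hole below 0.018 m and z of return_spring in the frame of far_post below -0.006 m and horizontal distance between return_spring and far_post below 0.016 m and angle between return_spring's own z axis and vertical below 0.17 rad and linear speed of return_spring below 0.02 m/s); the robot touches nothing.
It also fails if it takes over 37 s, if anything falls off the work surface, if the arm or the gripper's body presses on something with over 40 N, if the wrist force passes 120 N, or if a joint passes its speed limit or range.

## Working session

There is one attempt and no reset: what is moved stays moved. The work goes in short steps, Python scripts to look and compute and a shell command to move; the robot and the scene stay as the last step left them, time stands still between calls to the robot, and variables do not carry over. Pictures are saved under pics/ and viewed, about 8 in all and at most 12, crops included, and the job is handed in when it is done.

```bash
ls; mkdir -p pics
python3 - <<'E'
from cell import *
import cv2
o=get_obs(); print(o)
for n in("scene","top"):
    c=capture(n); cv2.imwrite(f"pics/{n}0.png",c["image"][:,:,::-1]); print(n,c["mtx"],c["extrinsics"],[k for k in c])
E
```

```text
pics
{'time_s': 0.0, 'joint_positions': array([ 1.18180254,  0.53716027, -0.00440975,  1.5388481 ,  0.00257263,
        1.06731755, -0.07122884]), 'dq': array([-0.0002765 , -0.0008296 , -0.00081175,  0.00103658, -0.00022297,
       -0.00031418, -0.00096192]), 'joint_torque': array([ 1.83413927e-04, -5.70987654e+01,  9.90923010e-01, -2.51611286e+01,
       -5.61844802e-02,  1.78778137e-02,  1.76926219e-04]), 'ee_pos': array([ 0.20597162, -0.61585756,  0.23785293]), 'tool_rot': array([-8.41128196e-04,  9.87002999e-01,  1.60699513e-01, -1.96597888e-04]), 'contact_force': array([-0.94058783, -0.55356641,  0.62916317]), 'ft_torque': array([-0.02007685,  0.01052236,  0.00209325]), 'finger_gap': 0.08812803549007749}
scene [[451.25096736   0.         255.90449815]
 [  0.         451.25096736 195.4549081 ]
 [  0.           0.           1.        ]] [[-0.24685149 -0.79297838  0.55700057  1.03853214]
 [ 0.96901399 -0.19681202  0.14925454  0.08154539]
 [-0.00873121  0.57658505  0.81699048  0.89928559]
 [ 0.          0.          0.          1.        ]] ['image', 'mtx', 'extrinsics']
top [[409.6544634    0.         251.73461239]
 [  0.         409.6544634  183.48042131]
 [  0.           0.           1.        ]] [[ 0.10523312  0.97393481 -0.20094024  0.28541065]
 [-0.99444683  0.10331063 -0.02006029 -0.10241124]
 [ 0.00122184  0.20193539  0.97939808  0.98903872]
 [ 0.          0.          0.          1.        ]] ['image', 'mtx', 'extrinsics']
```

View pics/scene0.png

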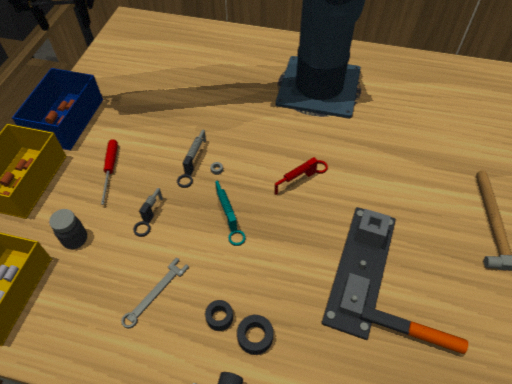

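View pics/top0.png

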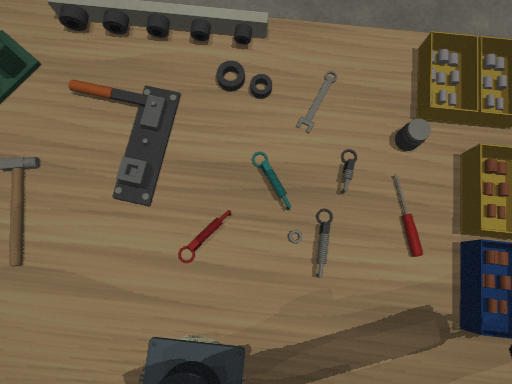

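The top view shows these lookalikes: grey springs at (324,240) and (348,170), a turquoise one at (270,180) and a red one at (205,237). The long grey spring at (324,240), with its eye at (324,215), fits the description. The cutter has its hole block at (132,171) and its far post at (153,103). I'll check both in one close crop.

```bash
cat > h.py <<'E'
from cell import *
import cv2, numpy as np
def ray(c,u,v,wrist=False):
    m=c["mtx"];E=c["extrinsics"]
    x=(u-m[0,2])/m[0,0];y=(v-m[1,2])/m[1,1]
    if wrist:
        r=np.hypot(x,y); d=np.array([x/r*np.sin(r),-y/r*np.sin(r),-np.cos(r)]) if r>0 else np.array([0,0,-1.])
    else: d=np.array([x,-y,-1.])
    return E[:3,3],E[:3,:3]@d
def onplane(c,u,v,z,wrist=False):
    o,d=ray(c,u,v,wrist); return o+d*(z-o[2])/d[2]
def proj(c,P,wrist=False):
    m=c["mtx"];E=c["extrinsics"]; p=E[:3,:3].T@(np.asarray(P)-E[:3,3]); x,y,z=p[0],-p[1],-p[2]
    if wrist:
        t=np.arctan2(np.hypot(x,y),z);s=t/max(np.hypot(x,y),1e-9); return m[0,0]*x*s+m[0,2],m[1,1]*y*s+m[1,2]
    return m[0,0]*x/z+m[0,2],m[1,1]*y/z+m[1,2]
E
python3 - <<'E'
from h import *
c=capture("top");im=c["image"][:,:,::-1]
a=cv2.resize(im[195:285,285:365],None,fx=5,fy=5,interpolation=cv2.INTER_CUBIC)
b=cv2.resize(im[80:210,105:190],None,fx=3.46,fy=3.46,interpolation=cv2.INTER_CUBIC)[:450]
cv2.imwrite("pics/crop1.png",np.hstack([a,b])); print(a.shape,b.shape)
for n,u,v,z in(("eye",324,215,.007),("hook",320,275,.02),("hole",132,172,.068),("post",153,102,.052)): print(n,onplane(c,u,v,z))
E
```

```text
(450, 400, 3) (450, 294, 3)
eye [ 0.42813524 -0.26364396  0.007     ]
hook [ 0.28625528 -0.26204261  0.02      ]
hole [0.47213111 0.19412114 0.068     ]
post [0.6537254  0.17713591 0.052     ]
```

View pics/crop1.png

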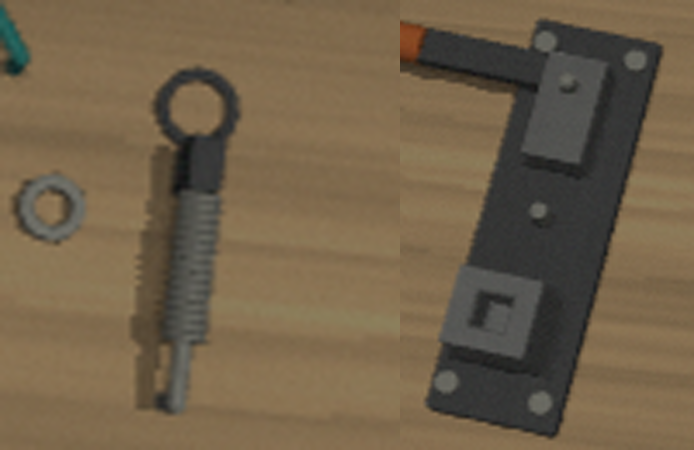

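Run:
```python
import cell; print([n for n in dir(cell) if n[0]!='_']); print(getattr(cell,'pinch_z',None))
from h import *
c=capture("top")
P={}
for n,u,v,z in(("eye",324.4,216.8,.005),("hookrod",320.4,276.5,.04),("blk1",285+208/5,195+137/5,.05),("blk2",285+200/5,195+190/5,.05),("hole",132.1,169.9,.068),("post",153.7,103.2,.052)):
    P[n]=onplane(c,u,v,z);print(n,P[n])
f=lambda a,b:(np.linalg.norm((P[a]-P[b])[:2]),np.degrees(np.arctan2(*(P[a]-P[b])[1::-1])))
print(f("eye","hookrod"),f("blk1","blk2"),f("post","hole"))
s=capture("scene");im=s["image"][:,:,::-1]
a=cv2.resize(im[120:195,165:240],None,fx=5,fy=5,interpolation=cv2.INTER_CUBIC)
b=cv2.resize(im[200:340,318:408],None,fx=3.5,fy=3.5,interpolation=cv2.INTER_CUBIC)
a=cv2.copyMakeBorder(a,0,b.shape[0]-a.shape[0],0,0,0)
cv2.imwrite("pics/crop2.png",np.hstack([a,b]));print(a.shape)
for n in P: print(n,proj(s,P[n]))
```

```text
['IKError', 'capture', 'finish_job', 'get_obs', 'pinch_z']
0.0187
eye [ 0.42417049 -0.26523693  0.005     ]
hookrod [ 0.28303064 -0.25988463  0.04      ]
blk1 [ 0.40546866 -0.26371389  0.05      ]
blk2 [ 0.38087835 -0.26174036  0.05      ]
hole [0.47707986 0.1947082  0.068     ]
post [0.6508301 0.1749653 0.052    ]
(np.float64(0.14124129506569313), np.float64(-2.171727980627244)) (np.float64(0.024669377271673426), np.float64(-4.588533572089454)) (np.float64(0.17486831420926705), np.float64(-6.482604352605522))
(490, 375, 3)
eye (np.float64(185.0527439672798), np.float64(179.4868239037551))
hookrod (np.float64(203.29410779376815), np.float64(129.7770035982768))
blk1 (np.float64(185.68026855890372), np.float64(162.4655112998027))
blk2 (np.float64(189.76813597614805), np.float64(155.10386258649388))
hole (np.float64(374.1609532807855), np.float64(221.53935079339482))
post (np.float64(353.61385997733527), np.float64(296.1169165008314))
```

View pics/crop2.png

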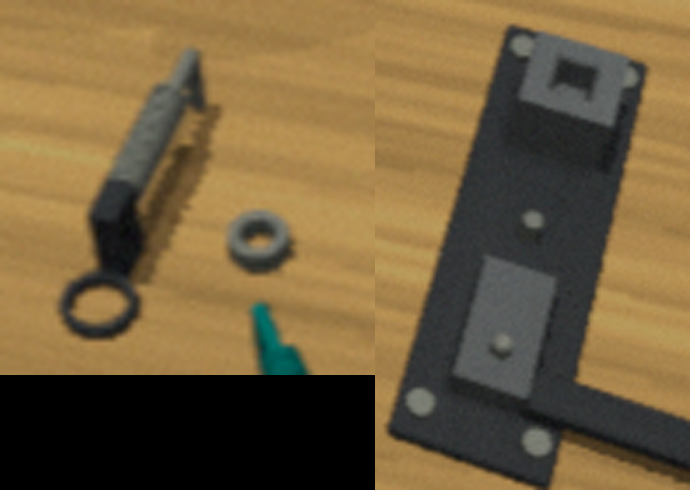

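The scene crop agrees with the top view. The eye is at (185,181) against a predicted (185,179.5), and the hole and post are within about 2 px. Next I'll move over the block.

```bash
python3 -m jog '1 33 -31 0 0 0 0;1 33 -31 0 0 0 0;1 33 -31 0 0 0 0;1 33 -31 0 0 0 0;1 33 -31 0 0 0 0;1 33 -31 0 0 0 0;1 33 -31 0 0 0 0;1 33 -31 0 0 0 0'
python3 -m jog '1 25 -26 0 0 0 0;1 0 0 30 0 0 0.122;1 0 0 30 0 0 0.122;1 0 0 30 0 0 0.122;1 0 0 0 0 0 0;1 0 0 0 0 0 0'
python3 - <<'E'
from h import *
o=get_obs();print(o["ee_pos"],o["tool_rot"],o["joint_positions"],o["contact_force"])
c=capture("wrist");cv2.imwrite("pics/w1.png",c["image"][:,:,::-1]);np.savez("w1.npz",**c);print(c["mtx"],c["extrinsics"])
for n,p in(("eye",(.4242,-.2652,.005)),("blk",(.393,-.2635,.05)),("tip",(.284,-.26,.05))): print(n,proj(c,p,True))
E
```

```text
time_s: 1.05
ee_pos: [0.3785, -0.2958, 0.2389]
tool_rot: [0.0, 0.987, 0.161, 0.0]
contact_force: [1.4, -0.6, 0.0]
finger_gap: 0.0881
time_s: 1.65
ee_pos: [0.3934, -0.2649, 0.1491]
tool_rot: [-0.0, 1.0, -0.02, -0.0]
contact_force: [-0.2, -0.5, 0.3]
finger_gap: 0.0879
[ 0.39335353 -0.26485444  0.14907005] [-1.50005611e-04  9.99801409e-01 -1.99251621e-02 -3.28839170e-04] [ 0.58003632  0.37730377 -0.09906705  2.06108093  0.05621109  0.70639158
 -1.16555824] [-0.16152492 -0.48760766  0.27793061]
[[297.31863964   0.         259.07499184]
 [  0.         297.31863964 191.03297546]
 [  0.           0.           1.        ]] [[-4.01081588e-02  9.56331560e-01  2.89519055e-01  4.66570371e-01]
 [-9.99195325e-01 -3.83309843e-02 -1.18083932e-02 -2.67935356e-01]
 [-1.95188772e-04 -2.89759699e-01  9.57099409e-01  2.95686074e-01]
 [ 0.00000000e+00  0.00000000e+00  0.00000000e+00  1.00000000e+00]]
eye (np.float64(258.08250394270766), np.float64(146.73844157723684))
blk (np.float64(257.4138901650576), np.float64(190.26534962925626))
tip (np.float64(258.5217868549364), np.float64(293.7702583272343))
```

View pics/w1.png

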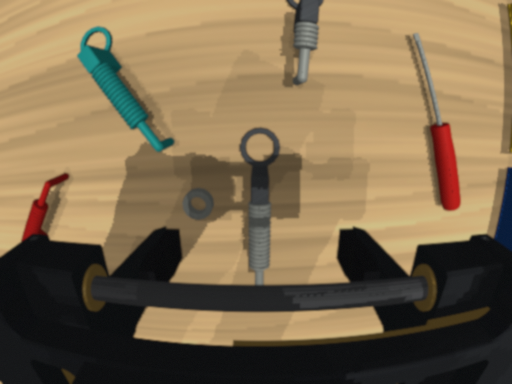

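The eye is at (260,147) and the spring runs straight down the image at column 260, within 2 px of the prediction. Descending to grasp.

```bash
python3 -m jog '1 0 0 40 0 0 0;1 0 0 40 0 0 0;1 0 0 30 0 0 0;1 0 0 20 0 0 0;1 0 0 7 0 0 0;0 0 0 0 0 0 0;0 0 0 0 0 0 0;0 0 0 0 0 0 0' 45
python3 -m jog '0 0 0 0 0 0 0;0 0 0 0 0 0 0;0 0 0 -5 0 0 0;0 0 0 -40 0 0 0;0 0 0 -40 0 0 0;0 0 0 -40 0 0 0;0 0 0 0 0 0 0;0 0 0 0 0 0 0'
python3 - <<'E'
from h import *
o=get_obs();print(o["ee_pos"],o["tool_rot"],o["contact_force"],o["joint_positions"])
c=capture("wrist");cv2.imwrite("pics/w2.png",c["image"][:,:,::-1]);np.savez("w2.npz",**c)
s=capture("scene");cv2.imwrite("pics/s2.png",s["image"][:,:,::-1])
print(c["extrinsics"])
E
```

```text
time_s: 2.5
ee_pos: [0.3944, -0.2656, 0.0131]
tool_rot: [0.001, 1.0, -0.022, 0.001]
contact_force: [0.0, 0.2, -0.8]
finger_gap: 0.0664
time_s: 3.3
ee_pos: [0.3938, -0.2652, 0.1376]
tool_rot: [0.001, 1.0, -0.022, 0.001]
contact_force: [0.0, 0.3, -0.3]
finger_gap: 0.0019
[ 0.39375888 -0.26518182  0.13764045] [ 5.76292405e-04  9.99765736e-01 -2.16157761e-02  9.47796914e-04] [ 0.02683155  0.31702021 -0.34855557] [ 0.58193961  0.39661802 -0.10156445  2.06914066  0.06288957  0.6764242
 -1.17480073]
[[-0.04354267  0.95692321  0.2870575   0.46657612]
 [-0.99905081 -0.04206093 -0.01132966 -0.26833779]
 [ 0.00123229 -0.28727836  0.95784635  0.28446035]
 [ 0.          0.          0.          1.        ]]
```

View pics/w2.png

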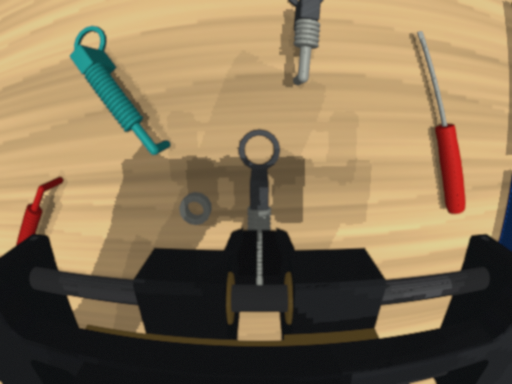

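The fingers are slow, about 70 mm/s, and I lifted before they had closed. The spring is still standing where it was, with its eye at (260,148). I'll reopen and retry with a longer close.

```bash
python3 -m jog '0.6 0 0 0 0 0 0;0.6 0 0 0 0 0 0;0.6 0 0 0 0 0 0;0.6 0 0 0 0 0 0;0.6 0 0 0 0 0 0;0.6 0 0 0 0 0 0;0.6 0 0 0 0 0 0;0.6 0 0 0 0 0 0' 45
python3 -m jog '0.6 0 0 40 0 0 0;0.6 0 0 40 0 0 0;0.6 0 0 30 0 0 0;0.6 0 0 15 0 0 0;0 0 0 0 0 0 0;0 0 0 0 0 0 0;0 0 0 0 0 0 0;0 0 0 0 0 0 0'
python3 -m jog '0 0 0 0 0 0 0;0 0 0 0 0 0 0;0 0 0 0 0 0 0;0 0 0 0 0 0 0'
```

```text
time_s: 4.2
ee_pos: [0.3934, -0.2649, 0.1368]
tool_rot: [0.0, 1.0, -0.022, 0.0]
contact_force: [0.2, -0.7, -0.3]
finger_gap: 0.0529
time_s: 5.0
ee_pos: [0.3941, -0.2654, 0.0128]
tool_rot: [0.001, 1.0, -0.022, 0.001]
contact_force: [-0.3, 0.6, -0.6]
finger_gap: 0.0228
time_s: 5.4
ee_pos: [0.3939, -0.2653, 0.0125]
tool_rot: [0.0, 1.0, -0.022, 0.001]
contact_force: [-0.5, 1.1, 7.2]
finger_gap: 0.0152
```

```bash
python3 -m jog '0 0 0 0 0 0 0;0 0 0 -10 0 0 0;0 0 0 -40 0 0 0;0 0 0 -40 0 0 0;0 0 0 -40 0 0 0;0 0 0 0 0 0 0'
python3 - <<'E'
from h import *
o=get_obs();print(o["ee_pos"],o["tool_rot"],o["contact_force"],o["finger_gap"])
c=capture("wrist");np.savez("w3.npz",**c);w=c["image"][100:260,150:370,::-1]
s=capture("scene");t=capture("top");np.savez("t3.npz",**t);np.savez("s3.npz",**s)
u,v=map(int,proj(s,(.37,-.265,.15)));a=s["image"][v-70:v+70,u-70:u+70,::-1]
a=cv2.resize(a,(400,400));w=cv2.resize(w,(400,291))
w=cv2.copyMakeBorder(w,0,109,0,0,0);cv2.imwrite("pics/g3.png",np.hstack([w,a]));print(u,v)
E
```

```text
time_s: 6.0
ee_pos: [0.3961, -0.2666, 0.1467]
tool_rot: [0.002, 1.0, -0.022, 0.004]
contact_force: [-0.4, -0.8, -1.1]
finger_gap: 0.0159
[ 0.39606774 -0.26660517  0.14672246] [ 0.00226605  0.99975243 -0.02177303  0.0039841 ] [-0.36944526 -0.83199561 -1.08508431] 0.015850479696030116
184 123
```

View pics/g3.png

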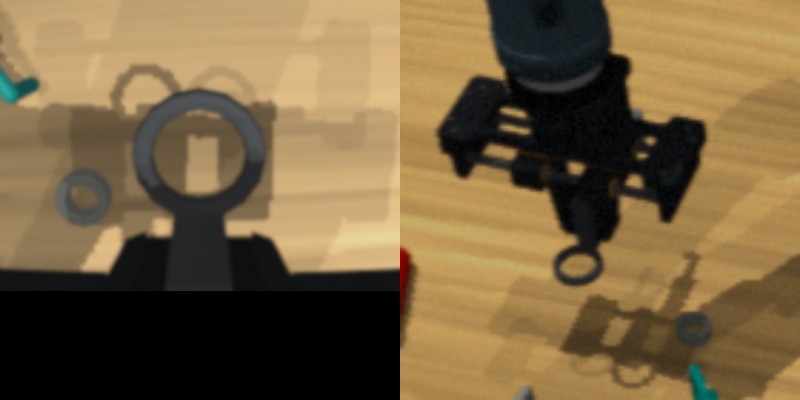

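The spring is held level, gap 15.9 mm, with its eye ahead of the fingers. Moving so that the hook is over the hole.

```bash
python3 -m jog '0 7 -18 0 0 0 0;0 13 -35 0 0 0 0;0 14 -36 0 0 0 0;0 14 -37 0 0 0 0;0 14 -37 0 0 0 0;0 14 -37 0 0 0 0;0 14 -37 0 0 0 0;0 14 -37 0 0 0 0'
python3 -m jog '0 14 -37 0 0 0 0;0 14 -37 0 0 0 0;0 14 -36 0 0 0 0;0 14 -36 0 0 0 0;0 12 -36 0 0 0 0;0 0 0 0 0 0 0.066;0 0 0 0 0 0 0;0 0 0 0 0 0 0'
cat > look.py <<'E'
from h import *
import sys
k=sys.argv[1]
o=get_obs();print(o["time_s"],o["ee_pos"],o["tool_rot"],o["contact_force"],o["finger_gap"])
w=capture("wrist");s=capture("scene");t=capture("top")
for n,c in(("w",w),("s",s),("t",t)): np.savez(f"{n}{k}.npz",**c)
W=cv2.resize(w["image"][90:290,130:390,::-1],(390,300))
T=cv2.resize(t["image"][75:210,95:200,::-1],None,fx=3.8,fy=3.8,interpolation=cv2.INTER_CUBIC)
S=cv2.resize(s["image"][130:330,315:425,::-1],(330,600),interpolation=cv2.INTER_CUBIC)
L=np.zeros((600,max(390,T.shape[1]),3),np.uint8); 
L=np.zeros((600,400,3),np.uint8); T=T[:513]; 
L[:T.shape[0],:T.shape[1]]=T[:, :400]
cv2.imwrite(f"pics/l{k}.png",np.hstack([L,S])); cv2.imwrite(f"pics/w{k}.png",cv2.resize(W,None,fx=2,fy=2))
E
python3 look.py 4
```

```text
time_s: 6.95
ee_pos: [0.508, 0.0059, 0.1399]
tool_rot: [0.0, 1.0, -0.021, -0.002]
contact_force: [-0.1, 0.2, -1.9]
finger_gap: 0.0154
time_s: 7.75
ee_pos: [0.5837, 0.1819, 0.14]
tool_rot: [0.001, 0.999, -0.054, -0.001]
contact_force: [-1.0, 0.2, -2.1]
finger_gap: 0.0157
7.75 [0.58373344 0.18190422 0.13996706] [ 0.00107629  0.99853316 -0.0541132  -0.00145665] [-1.01087433  0.20331572 -2.12555066] 0.01566287371948764
```

View pics/l4.png

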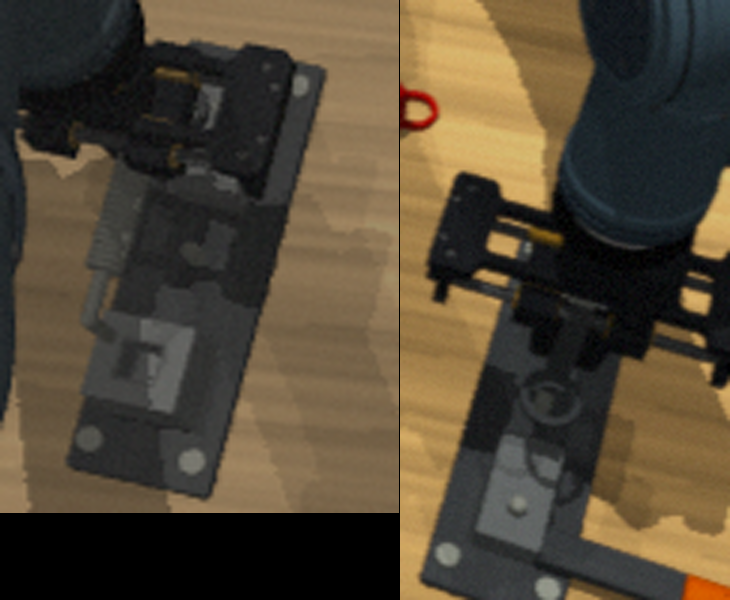

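Run:
```python
from h import *
t=np.load("t4.npz");s=np.load("s4.npz");w=np.load("w4.npz")
zt=.140-.0125
print("tip",onplane(t,95+111/3.8,75+341/3.8,zt),"elbow",onplane(t,95+93/3.8,75+328/3.8,zt+.04))
print("eye s",onplane(s,315+150/3,130+400/3,zt+.0035))
print("eye from tcp", np.array([.5837,.1819])+.0303*np.array([.994,-.108]), "tip from tcp",np.array([.5837,.1819])-.1097*np.array([.994,-.108]))
print("hole t",onplane(t,95+142/3.8,75+362/3.8,.068),"post s",onplane(s,315+117/3,130+504/3,.052))
# auto eye ring in wrist
im=w["image"];g=cv2.cvtColor(im,cv2.COLOR_RGB2GRAY)
P=[.5837+.0303*.994,.1819-.0303*.108,zt+.007];print("pred eye wrist",proj(w,P,True),"post",proj(w,(.6525,.1755,.052),True))
```

```text
tip [0.47426116 0.19439291 0.1275    ] elbow [0.47166876 0.19158305 0.1675    ]
eye s [0.61666218 0.17876212 0.131     ]
eye from tcp [0.6138182 0.1786276] tip from tcp [0.4746582 0.1937476]
hole t [0.47629294 0.19395047 0.068     ] post s [0.65457838 0.17620011 0.052     ]
pred eye wrist (np.float64(258.55239767604), np.float64(185.63437643764794)) post (np.float64(257.07411272020306), np.float64(108.77224361047693))
```

View pics/w4.png

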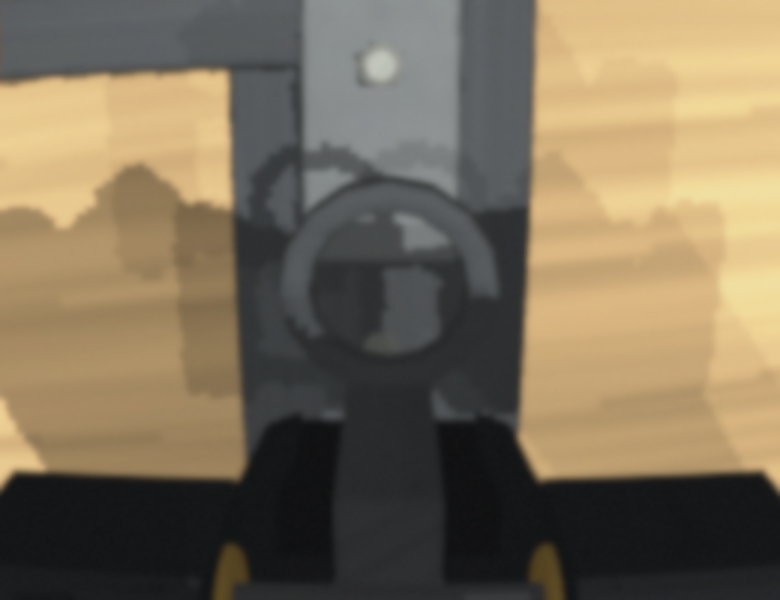

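The hook tip triangulates to (.4743,.1942) with the hole at (.477,.194). The wrist view shows the base edges symmetric about the spring and the post at (256,111), so I'm aligned. I'll shift 2 mm and lower the hook in.

```bash
python3 -m jog '0 2 0 0 0 0 0;0 0 0 20 0 0 0;0 0 0 20 0 0 0;0 0 0 10 0 0 0;0 0 0 0 0 0 0'; python3 -m jog '0 0 0 8 0 0 0;0 0 0 8 0 0 0;0 0 0 6 0 0 0;0 0 0 0 0 0 0;0 0 0 0 0 0 0'; python3 look.py 5
```

```text
time_s: 8.4
ee_pos: [0.5859, 0.1824, 0.0904]
tool_rot: [0.001, 0.999, -0.055, -0.001]
contact_force: [0.2, -0.1, -1.4]
finger_gap: 0.0155
time_s: 8.9
ee_pos: [0.5869, 0.1831, 0.0697]
tool_rot: [0.0, 0.999, -0.055, -0.0]
contact_force: [-0.2, 0.1, -0.5]
finger_gap: 0.0156
8.9 [0.58685972 0.18307705 0.06970061] [ 2.14498049e-05  9.98513295e-01 -5.45087025e-02 -2.72453422e-05] [-0.19084032  0.07946716 -0.49707042] 0.01561137097121334
```

View pics/l5.png

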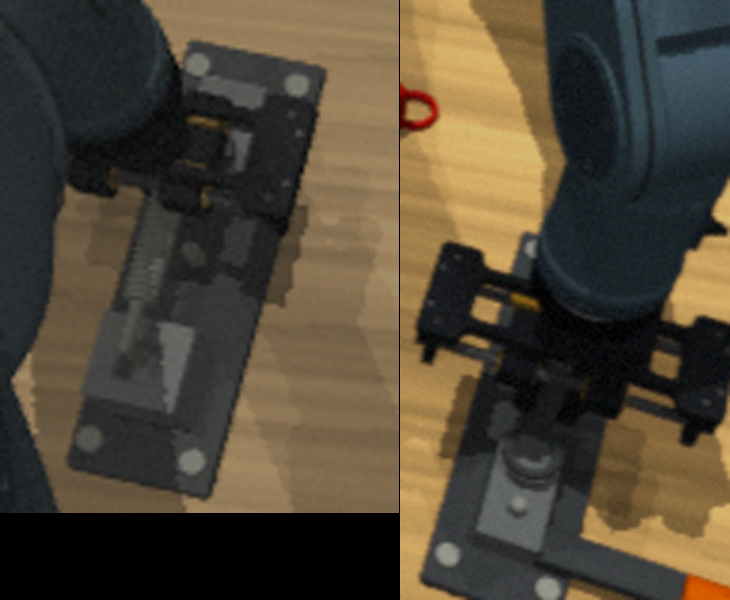

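The hook's elbow is over the hole at about (127,173) in full-frame pixels. The tip is about 11 mm deep with no contact force. I'll start stretching and locate the post numerically in the wrist image.

```bash
python3 -m jog '0 5 0 0 0 0 0;0 7 0 0 0 0 0;0 7 0 0 0 0 0;0 5 0 0 0 0 0;0 0 0 0 0 0 0;0 0 0 0 0 0 0'; python3 look.py 6
python3 - <<'E'
from h import *
w=np.load("w6.npz");g=cv2.cvtColor(w["image"],cv2.COLOR_RGB2GRAY)
o=get_obs();p=o["ee_pos"]
e=p+[.0305*.994,-.0305*.108,-.0055]
print("eye pred px",proj(w,e,True),"post pred",proj(w,(.652,.1757,.052),True))
u,v=map(int,proj(w,(.652,.1757,.052),True))
r=g[v-25:v+25,u-25:u+25]
n,l,st,ce=cv2.connectedComponentsWithStats((r>165).astype(np.uint8))
print(r.max(),[(st[i,4],ce[i]+[u-25,v-25]) for i in range(1,n) if st[i,4]>20])
for y in range(v-24,v+40,4): print(y,g[y,u-40:u+44:4])
E
```

```text
time_s: 9.65
ee_pos: [0.6101, 0.1805, 0.0694]
tool_rot: [0.0, 0.999, -0.055, -0.001]
contact_force: [-4.5, 1.3, -0.4]
finger_gap: 0.0154
9.65 [0.61009194 0.18051687 0.06936319] [ 8.06574204e-05  9.98512876e-01 -5.45121365e-02 -6.76192015e-04] [-4.51424611  1.25435401 -0.36177024] 0.015360319854727338
eye pred px (np.float64(258.49131219731754), np.float64(185.15847524976755)) post pred (np.float64(259.0221822083977), np.float64(159.3842250885144))
201 [(np.int32(95), array([258.4       , 164.98947368]))]
135 [ 97 125 150 151 151 154 155 153 153 150 150 151 152 152 153 153 154 154
 155 108 104]
139 [ 97 123 151 152 152 153 154 154 153 152 151 152 154 154 154 154 154 155
 154 107 103]
143 [ 96 119 151 152 153 153 153 153 152 151 152 154 154 155 155 155 155 155
 154 109 103]
147 [ 94 115 149 152 152 146 133 113 107  86 109 131 121 146 152 154 155 155
 155 109 103]
151 [ 94 114 149 149 136 112  87  67  63  76  86  77  69  81 119 140 155 154
 154 112 105]
155 [ 83 114 138 133  98  75  83  97  99  99  99  99  99  99  91  91 133 153
 153 109 104]
159 [ 89 111 128  96  71  94  98  95  96  96 103  96  94  95 100  99  81 130
 151 104 105]
163 [ 76 105 107  77  95  96  94  98 152 197 196 195 146 104  93  97 100  92
 139 103 104]
167 [ 65  81  86  90  93  88 132 147 146 193 194 175 155 129  91  83  94  96
 111 101 105]
171 [ 65  75  82  96  93 115 150 152 152 149 151 152 153 151 128  89  91  96
  93  87 102]
175 [ 64  66  92  95  96 131 150 150 151 152 152 152 153 151 128  97  82  95
  98  85  92]
179 [ 62  63  96  97 106 144 147 143 146 151 145 146 134 151 141  90  79  93
  98  83  92]
183 [ 56  68  95  94 120 132 132 108  83  99  96  95  95  97  90  79  77  90
  96  83  78]
187 [ 52  69  93  86 109 132 131 108  79  80  80  79  80  79  79  80  74  77
  88  78  53]
191 [ 52  59  85  86  87 124 109  78  79  79  80  80  79  80  80  80  65  66
  59  55  53]
195 [51 58 80 85 60 76 79 79 79 79 79 79 79 80 79 78 49 51 51 52 54]
```

```bash
python3 -m jog '0 6 0 0 0 0 0;0 5 0 0 0 0 0;0 0 0 0 0 0 0;0 0 0 0 0 0 0'; python3 look.py 7
python3 - <<'E'
from h import *
w=np.load("w7.npz");g=cv2.cvtColor(w["image"],cv2.COLOR_RGB2GRAY)
p=get_obs()["ee_pos"];e=p+[.0305*.994,-.0305*.108,-.0055]
print("eye",e,proj(w,e,True),"post pred",proj(w,(.651,.1757,.052),True))
r=g[140:230,215:305]
n,l,st,ce=cv2.connectedComponentsWithStats((r>165).astype(np.uint8))
print([(st[i],ce[i]+[215,140]) for i in range(1,n) if st[i,4]>20])
E
```

```text
time_s: 10.2
ee_pos: [0.6211, 0.1793, 0.0695]
tool_rot: [0.0, 0.999, -0.055, -0.001]
contact_force: [-4.8, 1.4, -2.0]
finger_gap: 0.0158
10.2 [0.62111671 0.17928588 0.06947543] [ 7.39626912e-05  9.98511571e-01 -5.45378434e-02 -5.10899489e-04] [-4.79243294  1.39159193 -1.9931534 ] 0.015757485775014998
eye [0.6512322  0.17603653 0.06395399] (np.float64(258.4910757742126), np.float64(185.4429399460771)) post pred (np.float64(259.15612930039174), np.float64(180.06718230346775))
[(array([ 37,  34,  15,  12, 131], dtype=int32), array([258.83206107, 179.46564885]))]
```

View pics/w7.png

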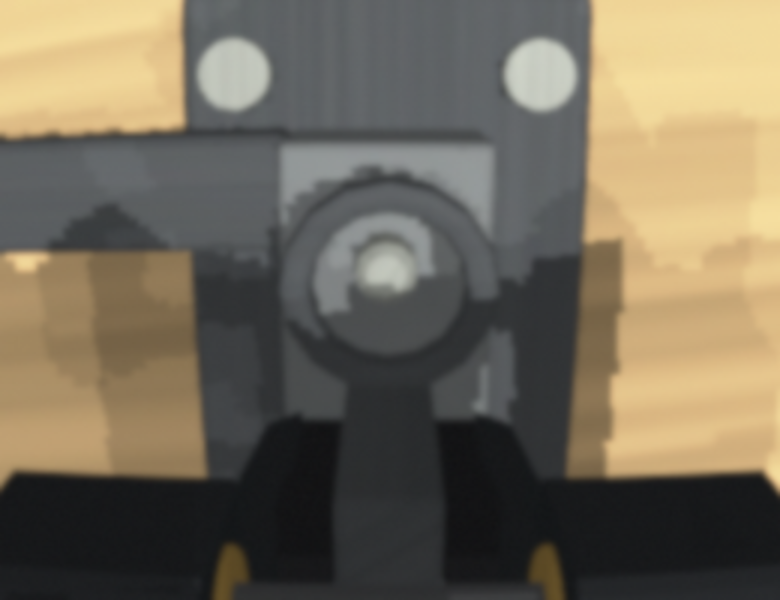

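The post at (385,265) sits well inside the ring, whose centre is at (390,282), just as predicted. Lowering onto the pad.

```bash
python3 -m jog '0 0 0 5 0 0 0;0 0 0 5 0 0 0;0 0 0 4 0 0 0;0 0 0 0 0 0 0;0 0 0 0 0 0 0'; python3 -m jog '0 0 0 1.5 0 0 0;0 0 0 1.5 0 0 0;0 0 0 0 0 0 0;0 0 0 0 0 0 0;0 0 0 0 0 0 0'
```

```text
time_s: 10.85
ee_pos: [0.621, 0.1794, 0.0557]
tool_rot: [0.0, 0.999, -0.054, -0.001]
contact_force: [-4.9, 0.0, 0.2]
finger_gap: 0.016
time_s: 11.35
ee_pos: [0.621, 0.1794, 0.0528]
tool_rot: [0.0, 0.999, -0.054, -0.0]
contact_force: [-6.1, -0.1, 1.4]
finger_gap: 0.0156
```

```bash
python3 -m jog '0 0 0 1 0 0 0;0 -3 0 0 0 0 0;0 -3 0 0 0 0 0;0 -1 0 0 0 0 0;0 0 0 0 0 0 0;0 0 0 0 0 0 0'; python3 look.py 8
python3 - <<'E'
from h import *
w=np.load("w8.npz");g=cv2.cvtColor(w["image"],cv2.COLOR_RGB2GRAY)
r=g[120:230,215:305];n,l,st,ce=cv2.connectedComponentsWithStats((r>165).astype(np.uint8))
print([(st[i],ce[i]+[215,120]) for i in range(1,n) if st[i,4]>20], proj(w,(.652,.1757,.052),True))
E
```

```text
time_s: 11.95
ee_pos: [0.6156, 0.1802, 0.0526]
tool_rot: [-0.0, 0.999, -0.055, 0.001]
contact_force: [-4.0, 1.0, 6.8]
finger_gap: 0.0155
11.95 [0.61555257 0.18018748 0.05258805] [-2.84508952e-04  9.98508539e-01 -5.45870521e-02  9.32655127e-04] [-4.03332675  0.99817     6.82722451] 0.015471962393678259
[(array([ 36,  50,  18,  18, 238], dtype=int32), array([259.50840336, 178.41176471]))] (np.float64(259.58037786735304), np.float64(175.99764812042588))
```

The eye rests on the pad (6.8 N up), and the post top is fully visible inside the ring. Releasing and retreating straight up.

```bash
python3 -m jog '0.3 0 0 0 0 0 0;0.5 0 0 0 0 0 0;0.6 0 0 0 0 0 0;0.6 0 0 0 0 0 0;0.6 0 0 0 0 0 0;0.6 0 0 0 0 0 0;0.6 0 0 0 0 0 0'; python3 -m jog '0.6 0 0 -10 0 0 0;0.6 0 0 -30 0 0 0;0.6 0 0 -40 0 0 0;0.6 0 0 -40 0 0 0;0.6 0 0 -40 0 0 0;0.6 -40 0 0 0 0 0;0.6 -40 0 0 0 0 0;0.6 -40 0 0 0 0 0'
python3 - <<'E'
from h import *
o=get_obs();print(o["time_s"],o["ee_pos"],o["contact_force"])
w=capture("wrist");s=capture("scene")
S=cv2.resize(s["image"][190:340,310:410,::-1],(400,600),interpolation=cv2.INTER_CUBIC)
W=w["image"][:,:,::-1];W=cv2.resize(W[:,56:456],(400,384));W=cv2.copyMakeBorder(W,0,216,0,0,0)
cv2.imwrite("pics/f9.png",np.hstack([W,S]))
for P in((.652,.1757,.052),(.477,.1945,.068)): print(proj(w,P,True),proj(s,P))
E
```

```text
time_s: 12.8
ee_pos: [0.6147, 0.18, 0.0517]
tool_rot: [-0.0, 0.999, -0.055, 0.0]
contact_force: [-0.2, -0.1, -0.2]
finger_gap: 0.0528
time_s: 13.6
ee_pos: [0.4942, 0.1932, 0.2127]
tool_rot: [-0.0, 0.999, -0.055, 0.001]
contact_force: [0.2, 0.7, -0.5]
finger_gap: 0.053
13.6 [0.49420393 0.19321832 0.21274213] [ 0.18075622  0.67538422 -0.52953518]
(np.float64(259.08753138796203), np.float64(23.358177128038932)) (np.float64(353.91082641080703), np.float64(296.7442588894205))
(np.float64(259.547670441494), np.float64(193.47637250587593)) (np.float64(374.0675457409076), np.float64(221.4890581392488))
```

View pics/f9.png

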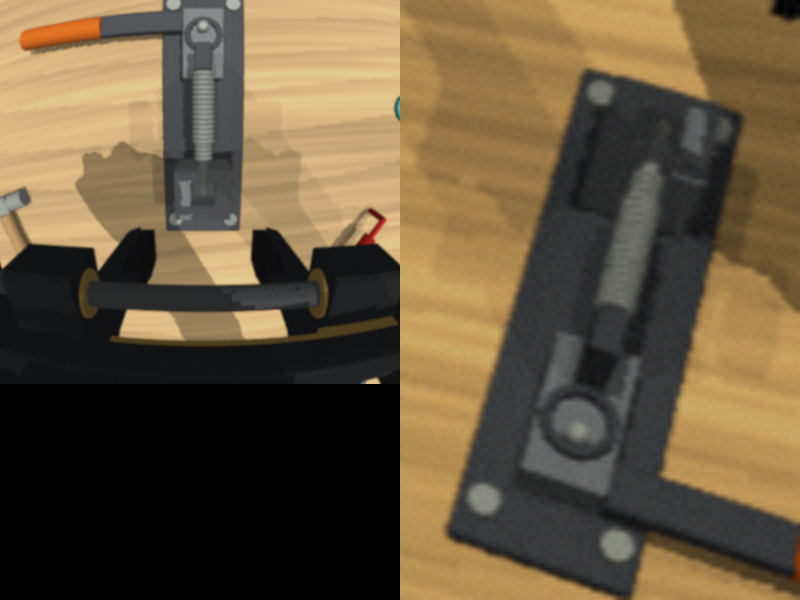

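The eye is down around the post, and the post touches its inner far side. I'll clear the arm and take one last check of the hook end.

```bash
python3 -m jog '0.6 0 40 0 0 0 0;0.6 0 40 0 0 0 0;0.6 0 40 0 0 0 0;0.6 0 40 0 0 0 0;0.6 0 40 0 0 0 0;0.6 0 0 0 0 0 0;0.6 0 0 0 0 0 0;0.6 0 0 0 0 0 0'
python3 - <<'E'
from h import *
s=capture("scene");t=capture("top")
S=cv2.resize(s["image"][200:320,325:405,::-1],(400,600),interpolation=cv2.INTER_CUBIC)
T=cv2.resize(t["image"][85:205,110:190,::-1],(400,600),interpolation=cv2.INTER_CUBIC)
cv2.imwrite("pics/f10.png",cv2.convertScaleAbs(np.hstack([T,S]),alpha=1.5))
d=np.array([-.994,.110]);post=np.array([.652,.1757]);e=post+d*.008
for n,P in(("eye",(*e,.0435)),("blktop",(*(e+d*.031),.09)),("elbow",(*(post+d*.1685),.08)),("elbow if 10deg up",(*(post+d*.1685),.105))):
    a=proj(t,P);b=proj(s,P);print(n,(a[0]-110)*5,(a[1]-85)*5,"|",400+(b[0]-325)*5,(b[1]-200)*5)
E
```

```text
time_s: 14.5
ee_pos: [0.4743, -0.0045, 0.2121]
tool_rot: [-0.0, 0.999, -0.054, 0.0]
contact_force: [-0.7, -0.4, -0.4]
finger_gap: 0.0528
eye 217.1613712393821 110.43885762914819 | 545.6719137718906 474.3564999883006
blktop 176.3386960217801 133.31697287821726 | 584.3649385984935 357.18751007951624
elbow 106.71152964101111 402.7275815049799 | 648.7104275960494 106.9513440269202
elbow if 10deg up 90.61513616426097 388.97855257609564 | 661.0881464200173 75.19347274685543
```

The viewer limit is reached. From the last picture I did view, the eye centre maps to (547,481) against a predicted (546,474) for seated on the pad. The outer end of the rod maps to (656,94). A level spring would put it near (651,95), and a 10° tilt near (661,75). That fits level with the hook fully down, so I'm handing in.

```bash
python3 -c "
from cell import *
print(get_obs()['contact_force'],get_obs()['time_s']);print(finish_job())"
```

```text
[0.76047505 0.66346243 0.16700253] 14.6
the job is handed in; nothing more can be done
None
```

I fitted the longer grey spring to the cutter and handed the job in at 14.6 s. `finish_job()` reported no verdict.

- **What I did:** I gripped the spring by its block and lowered the hook about 11 mm into the hole. I then stretched it until the eye was over the far post, put the eye down onto the pad, eased it against the post, let go and moved the arm clear.
- **First grasp:** It missed because I lifted before the slow fingers had closed. The spring was not disturbed, and the second attempt held.
- **Stretch and seating:** The pull was about 5 N, as expected for the stretch. The pad pushed back with 6.8 N when the eye touched it.
- **After letting go:** The last picture I viewed showed the post inside the eye, the eye on the pad and the spring running to the hole. In that picture the eye was within about 2 mm of its expected seat. The rod end fitted a level spring, but that reading was rough.
- **Not checked directly:** I never saw how deep the hook tip sits; I inferred it from the spring being level. I miscounted my pictures, so the viewer refused the final close-up of the hook end.

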